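# Dock the seed box on its dowel pins and lock it in

### The arm

A 6-joint arm with a two-finger parallel gripper is mounted at the origin on the work surface. World frame = base frame: x ahead of the robot, y to its left, z up, the work surface at z = 0. Lengths are in m, angles in rad, forces in N, time in s.
With the tool pointing down it reaches from about 0.275 to 1 m from the base axis. Payload 8.4 kg.
Tool frame: the origin (TCP) lies on the centre line of the jaws, within the pads' length; the fingertips stand 17 mm ahead of it and the grasp point (between the pads) lies 2 mm behind it (bot.tcp_to_tips is the y of the fingertips in the tool frame, in m); y points along the fingers, z is the direction in which the jaws open and shut, and the axes are right-handed (so a half turn about y gives the same grasp; the last joint's range is limited). The gripper opens to 85 mm and grips with 20 to 120 N. Pads are 22 mm wide; open, the fingers measure 114 mm over their backs; the gripper's body (76 mm by 85 mm) begins 54 mm behind the grasp point. The pads swing forward as they close: fully open they stand 13 mm farther back than shut.
Start: joints at [-1.167, 0.353, 1.633, -0, 1.155, -0.002], TCP at [0.247, -0.574, 0.248] pointing down, gripper open.
Joint ranges: [-2.63, 2.63], [-0.92, 2.1], [0.06, 2.66], [-1.3, 4.44], [0, 2.69], [-3.02, 3.02]. Speed limits (rad/s): [2.22, 2.22, 2.79, 3.14, 3.14, 3.14].

### API

Orientations are given as a unit quaternion [x, y, z, w].
In Python, from workcell import bot, hand, kinematics, get_obs, vision, hand_in gives the robot as it stands. The module is installed in compiled form; this text tells all that it offers. Calls block until the motion is done:
- bot.reach(position, orientation): joint-space move of the TCP to a pose.
- bot.servo_line(position, ori=None, velocity=0.15): straight line of the TCP; ori=None keeps the orientation; velocity is the mean speed in m/s.
- bot.goto_joints(angles): joint-space move.
- hand.move_gripper(opening, strength=None): finger opening in m; strength is the grip in N (None keeps the last); returns when the fingers have stopped.
- bot.dwell(seconds).
- kinematics.solve_ik(position, orientation): joint angles nearest the present ones, or None.
- get_obs(): the state.
- vision.read_camera(name): name is "scene" or "top"; returns a dict with "frame" (420x560x3 uint8, red, green, blue), "intrinsics" (3x3 intrinsics, pixels), "view" (4x4, takes a point from world to camera coordinates). Camera axes: x right, y down, z forward; pixel columns grow to the right and rows downward; lengths in m; the calibration is good to about 2 mm. A picture is of the moment at which its call begins. There is no depth.
A pose or a line that the arm cannot do raises bot.IKError and nothing moves.
- hand_in(): hands the job in, once; it reports no verdict.
The state is a dict: "time_s": time; "joint_pos": joint angles; "joint_vel": joint speeds; "joint_efforts": joint torques, N m; "position": TCP position; "orientation": TCP orientation; "wrist_force": force on the tool from outside, world axes, zero at the start; "ft_torque": the same for the moment, N m; "gripper_width": finger opening in m.
Only numpy, scipy, OpenCV 4.12 (cv2) and the standard library are available. Lean on these libraries where they do the work, as an engineer would, in place of code of your own. Each camera call takes 0.05 s, during which the arm holds its last target.

### The job

Clear the stray cedar marker off the green mat onto the bare counter on the far side, away from you; then slide the latched seed box along the mat, without lifting it off the counter, until its two rear holes are fully home on the dowel pins and it sits flush with the backstop. Then lock it in by drawing the telescoping keeper bar out by its red flag, across the front of the box, until the yellow lock button clicks out, and leave everything else standing where it is.

Things in the scene. Friction and masses are not known exactly. Their poses are not given: they have to be found in the camera images.
- dock: Fixed docking station. Origin: counter level, middle of the front face of its wooden backstop (170 wide, 25 thick, 55 mm high). Its +x runs along the lane into the backstop (roughly the robot's right, world -y, within 10 degrees), its +y across the lane, away from the robot, z up
- pin_near (a point): Tip of the dowel pin nearer the robot. Both pins: steel, fixed, 12 mm thick, sticking 36 mm out of the backstop along the dock's -x at dock y = -45 and +45 mm, axis 25 mm above the counter, the last 15 mm tapering to 5 mm
- pin_far (a point): Tip of the dowel pin farther from the robot
- mat_mid (a point): Centre of the green mat that marks the lane, flush with the counter, 156 mm wide (dock y -78 to +78 mm) and 390 mm long (dock x -390 mm to 0)
- tube_mouth (a point): Lane end of the fixed aluminium tube that holds the keeper bar, 25 mm above the counter. The tube is 24 mm wide, its top 38 mm high; it runs 163 mm from here along the dock's -y (toward the robot's side), its line 115 mm in front of the backstop
- seedbox_mid (a point): Centre (30 mm above its underside) of the latched seed box: blue body, white lid, 100 (x) x 140 (y) x 60 mm, 0.5 kg, flat faces, slides on the counter. Its +x (rear, hinge) face, opposite the black latch, has two holes 15 mm wide, flared, 41 mm deep, at y -45 and +45 mm, 25 mm up. It starts within 20 degrees of facing the pins, 1 to 5 cm nearer the robot than the centre line; home, its centre is 50 mm from the backstop
- marker_mid (a point): Centre (5 mm above its underside) of the stray cedar plant marker lying on the green mat between box and pins: 130 (its x) x 24 x 10 mm, 30 g
- marker_tip (a point): Narrow end of the stray marker, 65 mm from its centre, 5 mm above its underside
- marker_butt (a point): Square end of the stray marker, 65 mm from its centre, 5 mm above its underside
- bar (a joint): How far the telescoping steel keeper bar is drawn out of its tube, along the dock's +y (m): 0 fully in, 0.121 end stop. Slides with about 2 N. The lock button clicks out at about 0.113 and then holds the bar. When out, the bar lies across the lane just in front of the docked box; it cannot come out if the box is more than 6 mm from home
- flag_mid (a point): Centre (41 mm above the counter) of the red flag, the upright handle on the bar's end: 60 (dock x) x 10 (dock y) x 58 mm, z 12 to 70 mm; moves with the bar. It reaches 52 mm from the bar's line to the dock's -x side, where it stands free of the tube and can be pushed from behind or pinched from above
- button (a joint): Yellow lock button of the keeper bar, its rise (m): 0 pressed down inside the tube, 0.010 sprung out 7 mm above the tube, through a hole in its top about 20 mm from its lane end. 12 mm thick; hidden until then
- cloche_mid (a point): Centre of a bystander: green glass bell cloche, 150 mm across, 172 high
- mister_mid (a point): Centre of a bystander: stainless mister with black head, 72 mm across, 165 high
- fork_mid (a point): Centre of a bystander: hand fork with black rubber grip, 275 mm long, lying flat
- pot_mid (a point): Centre of a bystander: terracotta pot, 100 mm across, 95 high
- jar_mid (a point): Centre of a bystander: amber jar with brass cap, 70 mm across, 100 high
- spare_a_mid (a point): Centre of a bystander: spare cedar marker, 130 mm long, lying beyond the work area
- spare_b_mid (a point): Centre of a bystander: spare cedar marker, 130 mm long, lying beyond the work area

How it is judged:
On the way, in this order (a step that is already met when the one before it is completed fails the run):
1. the stray marker lies off the mat on the far side (y of each of marker_tip, marker_mid, marker_butt in the frame of dock above 0.078 m and height (world z) of marker_mid below 0.02 m), for 0.2 s.
2. the seed box is fully home on both pins (x of seedbox_mid in the frame of dock above -0.0545 m and y of seedbox_mid in the frame of dock between -0.005 and 0.005 m and angle between the x axis of seedbox_mid and the x axis of dock, either way round below 0.04 rad and angle between seedbox_mid's own z axis and vertical below 0.06 rad and height (world z) of seedbox_mid below 0.036 m), for 0.2 s.
3. the keeper bar is out and its button has clicked out (value of joint bar above 0.105 m and value of joint button above 0.006 m), for 0.2 s.
At the end, for the whole second after the job is handed in: Box at rest on both pins, rear face within 4.5 mm of the backstop, centred to 5 mm, square to 0.04 rad; the stray marker on the counter with middle and both ends beyond the far edge of the mat; keeper bar out at least 105 mm, its button up at least 6 mm; all let go (all of step 1 and all of step 2 and all of step 3 and linear speed of each of seedbox, marker below 0.02 m/s); the robot touches nothing.
It fails at once if the seed box is lifted more than 15 mm or tipped more than 0.3 rad (height (world z) of seedbox_mid above 0.045 m or angle between seedbox_mid's own z axis and vertical above 0.3 rad).
It fails at once if a bystander (cloche, mister, fork, pot, jar or spare marker) is moved by more than 30 mm (distance of any of cloche_mid, mister_mid, fork_mid, pot_mid, jar_mid, spare_a_mid, spare_b_mid from where it was at the start of the episode above 0.03 m).
It also fails if it takes over 72 s, if anything falls off the work surface, if the arm or the gripper's body presses on something with over 40 N, if the wrist force passes 120 N, or if a joint passes its speed limit or range.

## Working session

There is one attempt and no reset: what is moved stays moved. The work goes in short steps, each a Python script; the robot and the scene stay as the last script left them, time stands still between calls to the robot, and variables do not carry over. Pictures are saved under pics/ and viewed, and the job is handed in when it is done.

```bash
mkdir -p pics; ls
python3 - <<'E'
from workcell import bot, hand, kinematics, get_obs, vision
import cv2, numpy as np
o=get_obs(); print({k:np.round(v,3) for k,v in o.items()})
for n in("scene","top"):
    r=vision.read_camera(n); np.savez(f"{n}0.npz",**r); cv2.imwrite(f"pics/{n}0.png",r["frame"][:,:,::-1]); print(n,r["intrinsics"],r["view"].round(4))
print(bot.tcp_to_tips)
E
```

```text
pics
{'time_s': np.float64(0.0), 'joint_pos': array([-1.167,  0.354,  1.634,  0.   ,  1.155, -0.002]), 'joint_vel': array([-0.   ,  0.   , -0.001,  0.001,  0.   ,  0.   ]), 'joint_efforts': array([-1.0000e-03, -6.0524e+01, -3.4207e+01, -0.0000e+00,  9.0000e-03,
       -0.0000e+00]), 'position': array([ 0.247, -0.574,  0.248]), 'orientation': array([-0.143,  0.693, -0.692,  0.142]), 'wrist_force': array([-0.05 , -0.589, -0.887]), 'ft_torque': array([-0.016,  0.02 , -0.04 ]), 'gripper_width': np.float64(0.086)}
scene [[495.79970507   0.         275.59519629]
 [  0.         495.79970507 211.29188728]
 [  0.           0.           1.        ]] [[ 3.9180e-01  9.2010e-01  1.8000e-03 -2.1850e-01]
 [ 6.8620e-01 -2.9090e-01 -6.6670e-01 -3.2340e-01]
 [-6.1290e-01  2.6240e-01 -7.4530e-01  1.8003e+00]
 [ 0.0000e+00  0.0000e+00  0.0000e+00  1.0000e+00]]
top [[474.90754675   0.         280.66589643]
 [  0.         474.90754675 211.46822934]
 [  0.           0.           1.        ]] [[ 0.016  -0.9998  0.0068  0.0062]
 [-0.9991 -0.0163 -0.0382  0.5279]
 [ 0.0383 -0.0062 -0.9992  1.4589]
 [ 0.      0.      0.      1.    ]]
0.017
```

View pics/scene0.png

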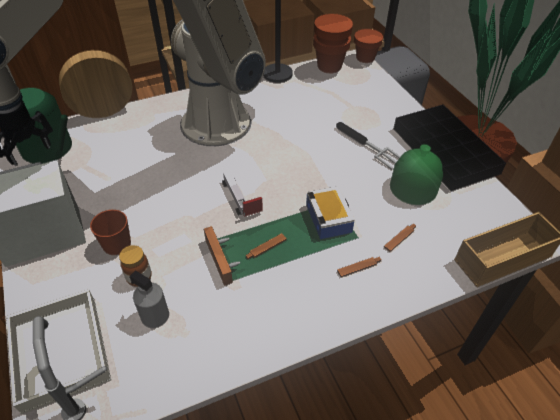

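View pics/top0.png

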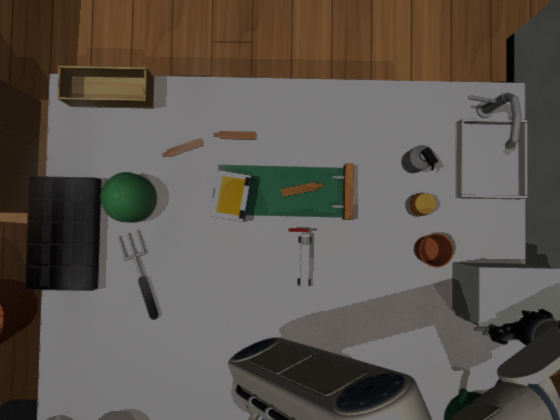

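The robot is at the bottom of the top view. The mat spans about (220-345, 165-217), with the backstop at (349,191), the marker at (302,189), the box at (231,195) and the flag at (303,230). I'll zoom in next.

Run:
```python
import cv2, numpy as np
t=np.load("top0.npz")["frame"][:,:,::-1]; s=np.load("scene0.npz")["frame"][:,:,::-1]
cv2.imwrite("pics/t0z.png",cv2.resize(t[150:300,200:370],None,fx=4,fy=4,interpolation=cv2.INTER_CUBIC))
cv2.imwrite("pics/s0z.png",cv2.resize(s[165:285,195:365],None,fx=4.5,fy=4.5,interpolation=cv2.INTER_CUBIC))
```

```text
(no output)
```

View pics/t0z.png

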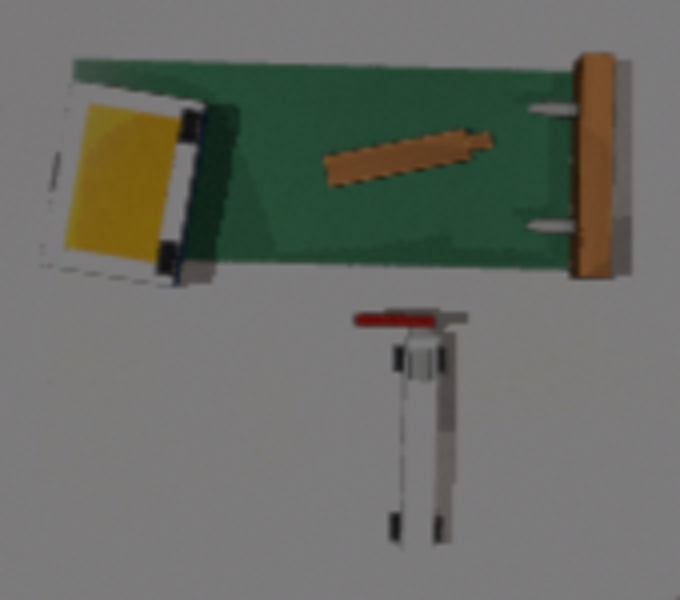

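View pics/s0z.png

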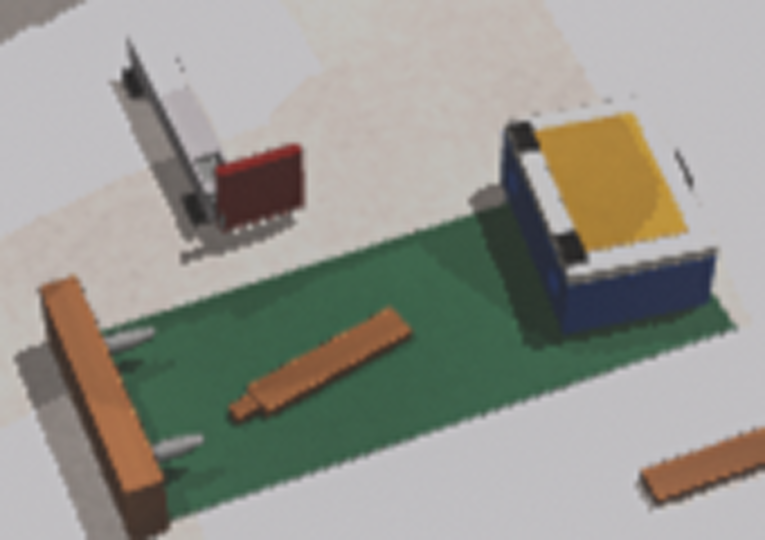

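```bash
cat > h.py <<'E'
import cv2, numpy as np
def cast(r,px,z):
    K,V=r["intrinsics"],r["view"]; R,t=V[:3,:3],V[:3,3]
    px=np.atleast_2d(np.asarray(px,float)); d=np.c_[px,np.ones(len(px))]@np.linalg.inv(K).T@R
    c=-R.T@t; return c+d*((z-c[2])/d[:,2])[:,None]
def tri(r1,p1,r2,p2):
    P1=r1["intrinsics"]@r1["view"][:3]; P2=r2["intrinsics"]@r2["view"][:3]
    X=cv2.triangulatePoints(P1,P2,np.float64(np.atleast_2d(p1)).T,np.float64(np.atleast_2d(p2)).T); return (X[:3]/X[3]).T
def proj(r,X):
    X=np.atleast_2d(X); c=X@r["view"][:3,:3].T+r["view"][:3,3]; p=c@r["intrinsics"].T; return p[:,:2]/p[:,2:]
def hsv(r): return cv2.cvtColor(r["frame"],cv2.COLOR_RGB2HSV)
def mask(r,lo,hi,box):
    m=cv2.inRange(hsv(r),np.array(lo),np.array(hi)); k=np.zeros_like(m); x0,y0,x1,y1=box; k[y0:y1,x0:x1]=m[y0:y1,x0:x1]; return k
def big(m):
    c,_=cv2.findContours(m,cv2.RETR_EXTERNAL,cv2.CHAIN_APPROX_NONE); return max(c,key=cv2.contourArea)
E
python3 - <<'E'
from h import *
T=dict(np.load("top0.npz")); S=dict(np.load("scene0.npz"))
for n,r,pts in(("T",T,dict(mat=(285,205),back=(349,190),mark=(300,190),flag=(299,230),yel=(230,195),lidw=(246,195),pin=(338,206))),("S",S,dict(mat=(300,250),back=(217,250),mark=(265,247),flag=(253,206),yel=(332,208),blue=(335,235)))):
    H=hsv(r)
    for k,p in pts.items(): print(n,k,H[p[1],p[0]])
def quad(c):
    return cv2.boxPoints(cv2.minAreaRect(c))
m=mask(T,(60,60,20),(95,255,255),(205,150,360,230)); ys,xs=np.nonzero(m); print("mat",xs.min(),xs.max(),ys.min(),ys.max())
# mat edges: sub-pixel approx by column extents
far=[];near=[]
for x in range(262,340,2):
    col=np.nonzero(m[:,x])[0]
    if len(col): far.append((x,col.min()-.5)); near.append((x,col.max()+.5))
for nme,e in(("far",far),("near",near)):
    w=cast(T,e,0); vx,vy,x0,y0=cv2.fitLine(w[:,:2].astype(np.float32),cv2.DIST_HUBER,0,.01,.01).ravel(); print(nme,np.degrees(np.arctan2(vy,vx)),x0,y0)
m=mask(T,(3,90,30),(18,255,255),(270,170,330,210)); c=big(m); print("mark T",cv2.minAreaRect(c), cast(T,quad(c),.01).round(4))
m=mask(S,(3,90,30),(18,255,255),(240,225,295,265)); c=big(m); print("mark S",cv2.minAreaRect(c), cast(S,quad(c),.01).round(4))
m=mask(T,(3,90,30),(18,255,255),(338,155,360,225)); c=big(m); print("back T",quad(c),cast(T,quad(c),.055).round(4))
E
```

```text
T mat [ 73 131  74]
T back [ 14 166 112]
T mark [ 13 165 102]
T flag [  0 217  95]
T yel [ 22 224 123]
T lidw [150   2 120]
T pin [ 20   7 109]
S mat [71 95 99]
S back [ 12 142 156]
S mark [ 11 144 135]
S flag [  1 103  67]
S yel [ 19 170 168]
S blue [111 102  70]
mat 221 342 165 216
far 89.24757 0.66942364 -0.060379986
near 89.61542 0.51562 -0.06690391
mark T ((301.7884521484375, 188.44229125976562), (7.452413082122803, 41.3805046081543), 78.69007110595703) [[ 0.5979  0.0156  0.01  ]
 [ 0.6252 -0.1099  0.01  ]
 [ 0.6025 -0.1147  0.01  ]
 [ 0.5753  0.0107  0.01  ]]
mark S ((265.31134033203125, 246.16041564941406), (7.381771564483643, 43.31934356689453), 60.945396423339844) [[ 0.6049 -0.1147  0.01  ]
 [ 0.5764  0.0138  0.01  ]
 [ 0.6025  0.0137  0.01  ]
 [ 0.6297 -0.1134  0.01  ]]
back T [[342.32483 217.98175]
 [343.81604 162.80585]
 [353.48468 163.06717]
 [351.99347 218.24307]] [[ 0.5095 -0.1702  0.055 ]
 [ 0.6758 -0.1728  0.055 ]
 [ 0.6755 -0.202   0.055 ]
 [ 0.5091 -0.1992  0.055 ]]
```

Run:
```python
from h import *
T=dict(np.load("top0.npz")); S=dict(np.load("scene0.npz"))
def z(r,x0,y0,x1,y1,f,n):
    c=cv2.resize(r["frame"][y0:y1,x0:x1,::-1],None,fx=f,fy=f,interpolation=cv2.INTER_CUBIC).astype(float)
    c=np.clip((c/c.max())**.7*255,0,255); cv2.imwrite(n,c)
z(T,205,160,265,230,8,"pics/tb.png"); z(S,295,180,365,250,8,"pics/sb.png")
z(T,280,215,320,290,8,"pics/tf.png"); z(S,215,165,275,225,8,"pics/sf.png")
import numpy as np
a=[cv2.copyMakeBorder(cv2.imread(f"pics/{n}.png"),0,0,0,5,cv2.BORDER_CONSTANT) for n in("tb","sb")]
def j(a,n):
    h=max(i.shape[0] for i in a); a=[cv2.copyMakeBorder(i,0,h-i.shape[0],0,0,cv2.BORDER_CONSTANT) for i in a]; o=np.hstack(a); cv2.imwrite(n,o); print(o.shape)
for nm in("tb","sb","tf","sf"): print(cv2.imread(f"pics/{nm}.png").shape)
```

```text
(560, 480, 3)
(560, 560, 3)
(600, 320, 3)
(480, 480, 3)[ WARN:0@0.111] global loadsave.cpp:1063 imwrite_ Unsupported depth image for selected encoder is fallbacked to CV_8U.
```

View pics/tb.png

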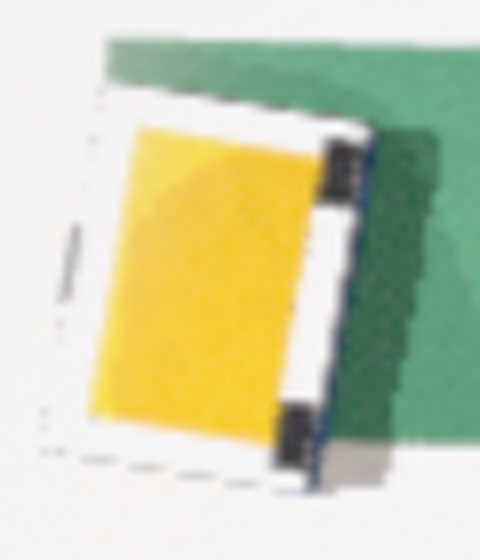

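View pics/sb.png

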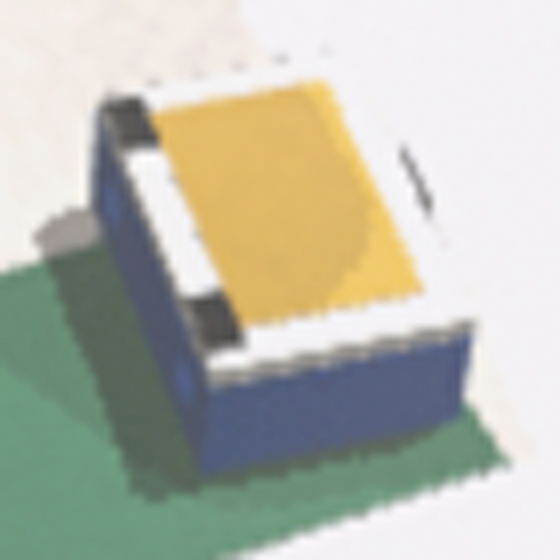

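View pics/tf.png

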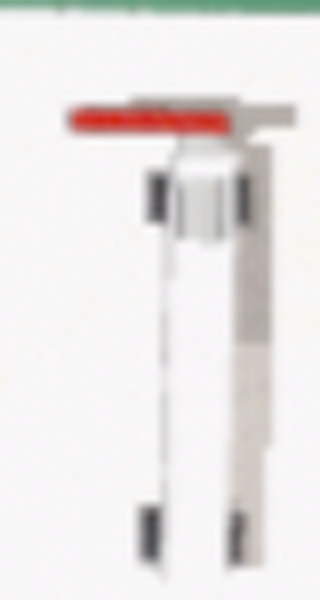

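View pics/sf.png

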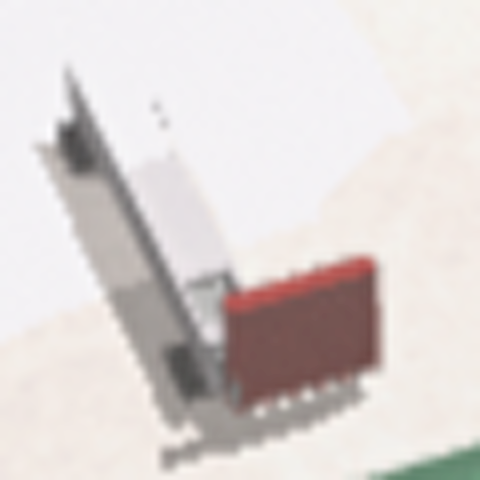

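```bash
cat >> h.py <<'E'
def c8(v,off,f=8): return (np.array(v,float)+.5)/f-.5+np.array(off)
def dockinfo():
    return np.load("dock.npz")
E
python3 - <<'E'
from h import *
T=dict(np.load("top0.npz")); S=dict(np.load("scene0.npz"))
bt=c8([(370,123),(312,490),(45,452),(104,85)],(205,160)); bs=c8([(208,362),(104,97),(325,50),(473,318)],(295,180))
print("box corners RF RN FN FF tri\n",tri(T,bt,S,bs).round(4)); 
a,b=cast(T,bt,.06),cast(S,bs,.06); print(a.round(4));print(b.round(4))
for q in(a,b):
    x=q[[0,1]].mean(0)-q[[2,3]].mean(0); print("c",q.mean(0).round(4),"len",np.linalg.norm(x),"yaw",np.degrees(np.arctan2(x[1],x[0])), "yawside",np.degrees(np.arctan2(*(q[[1,2]].mean(0)-q[[0,3]].mean(0))[[1,0]]))+90)
# blue rear bottom far corner in scene (208,472)
print("RF bottom",cast(S,c8([(206,472),(462,415)],(295,180)),0).round(4))
# flag top ends
ft=c8([(67,118),(232,122)],(280,215)); fs=c8([(372,264),(230,298)],(215,165))
print("flag tri",tri(T,ft,S,fs).round(4),cast(T,ft,.07).round(4),cast(S,fs,.07).round(4))
# pin tips: crop4 top (528,107),(526,225) off (200,150); scene 4.5 crop (153,331),(203,438) off(195,165)
pt=c8([(528,107),(526,226)],(200,150),4); ps=c8([(203,438),(153,331)],(195,165),4.5)
print("pins tri",tri(T,pt,S,ps).round(4),cast(T,pt,.025).round(4),cast(S,ps,.025).round(4))
# backstop scene corners top: front-near(75? )
qs=c8([(125,492),(40,289),(163,478),(76,278)],(195,165),4.5); qt=c8([(614,54),(613,276),(582,53),(576,277)],(200,150),4)
print("back S corners (rearfar, rearnear, frontfar, frontnear) z55\n",cast(S,qs,.055).round(4))
print("back S2\n",cast(T,qt,.055).round(4))
E
```

```text
box corners RF RN FN FF tri
 [[0.6332 0.1056 0.0637]
 [0.4971 0.1275 0.0589]
 [0.5071 0.2221 0.0564]
 [0.6464 0.2056 0.0563]]
[[0.6338 0.1063 0.06  ]
 [0.4961 0.1253 0.06  ]
 [0.5087 0.2251 0.06  ]
 [0.6464 0.206  0.06  ]]
[[0.6303 0.1067 0.06  ]
 [0.4988 0.129  0.06  ]
 [0.509  0.2167 0.06  ]
 [0.6488 0.2027 0.06  ]]
c [0.5713 0.1657 0.06  ] len 0.10058161944735729 yaw -97.18646732987983 yawside 262.11151336720286
c [0.5717 0.1638 0.06  ] len 0.09294401725144287 yaw -98.88673228644618 yawside 262.4000943349978
RF bottom [[0.6331 0.1092 0.    ]
 [0.6458 0.2079 0.    ]]
flag tri [[ 0.4723 -0.0087  0.0655]
 [ 0.4728 -0.0671  0.0722]] [[ 0.4729 -0.0072  0.07  ]
 [ 0.4724 -0.0684  0.07  ]] [[ 0.4758 -0.0115  0.07  ]
 [ 0.4714 -0.0654  0.07  ]]
pins tri [[ 0.6375 -0.1402  0.0248]
 [ 0.546  -0.14    0.0233]] [[ 0.6376 -0.14    0.025 ]
 [ 0.5461 -0.1395  0.025 ]] [[ 0.6376 -0.1405  0.025 ]
 [ 0.5472 -0.1407  0.025 ]]
back S corners (rearfar, rearnear, frontfar, frontnear) z55
 [[ 0.6771 -0.2015  0.055 ]
 [ 0.5115 -0.2006  0.055 ]
 [ 0.6764 -0.178   0.055 ]
 [ 0.5117 -0.1771  0.055 ]]
back S2
 [[ 0.6753 -0.2009  0.055 ]
 [ 0.508  -0.2019  0.055 ]
 [ 0.6757 -0.1768  0.055 ]
 [ 0.5068 -0.1741  0.055 ]]
```

```bash
cat >> h.py <<'E'
from scipy.spatial.transform import Rotation as Ro
YAW=np.radians(-90.6); O=np.array([.5920,-.176,0])
DX=np.array([np.cos(YAW),np.sin(YAW),0]); DY=np.array([-DX[1],DX[0],0])
def D(x,y,z): return O+x*DX+y*DY+np.array([0,0,z])
def toD(p): p=np.atleast_2d(p)-O; return np.c_[p@DX,p@DY,p[:,2]]
def ori(d):
    "tool down, jaws along d"
    from workcell import kinematics,get_obs
    d=np.array(d,float); d[2]=0; d/=np.linalg.norm(d); best=None
    p=np.array([.6,0,.2])
    for s in(1,-1):
        y=np.array([0,0,-1.]); z=s*d; x=np.cross(y,z)
        q=Ro.from_matrix(np.c_[x,y,z]).as_quat(); j=kinematics.solve_ik(p,q)
        if j is not None and (best is None or abs(j[5])<best[0]): best=(abs(j[5]),q)
    return best[1]
def snap(tag):
    from workcell import vision
    out=[]
    for n in("top","scene"):
        r=vision.read_camera(n); np.savez(f"{n}{tag}.npz",**r); out.append(r)
    return out
def zoom(r,x0,y0,x1,y1,f,n):
    c=cv2.resize(r["frame"][y0:y1,x0:x1,::-1],None,fx=f,fy=f,interpolation=cv2.INTER_CUBIC).astype(float)
    cv2.imwrite(n,np.clip((c/c.max())**.7*255,0,255).astype(np.uint8))
def st():
    from workcell import get_obs
    o=get_obs(); print("t",round(float(o["time_s"]),2),"p",o["position"].round(4),"F",o["wrist_force"].round(1),"w",round(float(o["gripper_width"]),4),"j",o["joint_pos"].round(2)); return o
E
python3 - <<'E'
from h import *
from workcell import bot,hand,kinematics,get_obs
m=np.array([.6015,-.050,0]); a=np.array([.0272,-.1255,0]); a/=np.linalg.norm(a)
n=np.array([-a[1],a[0],0]); q=ori(n); print(toD(m),q)
hand.move_gripper(.055)
bot.reach(m+[0,0,.10],q); st()
bot.servo_line(m+[0,0,.0215],velocity=.12); st()
hand.move_gripper(0.0,30); st()
bot.servo_line(m+[0,0,.07],velocity=.12); st()
snap("1")
E
```

```text
[[-0.12609257  0.00818003  0.        ]] [ 0.55041242 -0.44389883  0.44389883 -0.55041242]
t 2.83 p [ 0.6016 -0.0509  0.1002] F [0.1 0.5 0.2] w 0.0549 j [-0.09  0.49  1.79 -0.    0.85 -0.3 ]
t 3.63 p [ 0.6019 -0.0501  0.0219] F [-0.1 -0.2 -0.2] w 0.055 j [-0.09  0.61  1.82 -0.    0.71 -0.3 ]
t 4.02 p [ 0.6021 -0.05    0.0225] F [-0.8  0.4  6.4] w 0.0226 j [-0.09  0.61  1.82 -0.    0.71 -0.3 ]
t 4.58 p [ 0.6014 -0.05    0.07  ] F [0.1 0.1 0.3] w 0.0225 j [-0.09  0.54  1.81  0.    0.8  -0.3 ]
```

Run:
```python
from h import *
S=dict(np.load("scene1.npz")); zoom(S,190,150,370,290,4,"pics/s1.png")
```

```text
(no output)
```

View pics/s1.png

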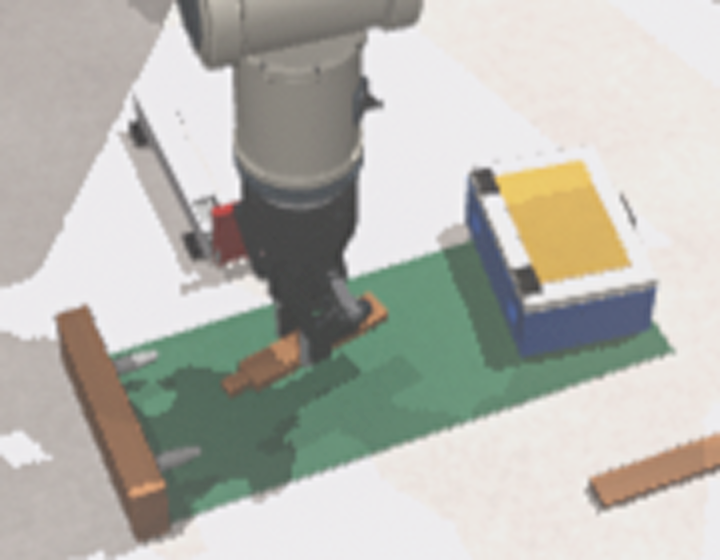

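The marker is held level, at about (305,345) in the crop. I'll place it on the far side and then square the box from its near side.

Run:
```python
from h import *
from workcell import bot,hand,kinematics,get_obs
q=ori(DY)
bot.servo_line(D(-.126,.13,.07),q,velocity=.15); st()
bot.servo_line(D(-.126,.13,.0235),velocity=.1); st()
hand.move_gripper(.05); bot.servo_line(D(-.126,.13,.12),velocity=.2)
# to near side of the box
q=ori(DX); hand.move_gripper(.05)
p=D(-.341,-.155,.15); bot.reach(p,q); st()
T,S=snap("2")
zoom(T,200,120,370,300,3.3,"pics/t2.png")
```

```text
t 5.63 p [ 0.7223 -0.0513  0.0694] F [-0.8 -0.4 -0. ] w 0.0227 j [-0.07  0.69  1.52 -0.    0.94 -0.06]
t 6.25 p [ 0.7225 -0.0513  0.022 ] F [ 0.3 -0.3 -0. ] w 0.0229 j [-0.07  0.75  1.53  0.    0.87 -0.06]
t 8.82 p [0.4416 0.1666 0.1502] F [ 0.6  0.3 -0.2] w 0.0502 j [ 0.36  0.25  2.04 -0.    0.85 -1.2 ]
```

View pics/t2.png

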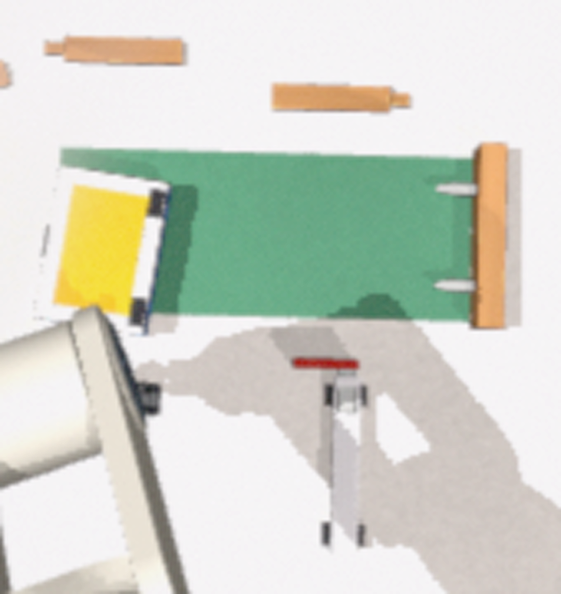

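The marker lies clear of the mat at about (340,97) in the crop. Next is the side push.

Run:
```python
from h import *
from workcell import bot,hand,kinematics,get_obs
q=ori(DX)
bot.servo_line(D(-.341,-.155,.035),velocity=.15); st()
bot.servo_line(D(-.341,-.105,.035),velocity=.08); st()
for y in (-.097,-.089,-.083):
    bot.servo_line(D(-.341,y,.035),velocity=.03); st()
bot.servo_line(D(-.341,-.155,.035),velocity=.1)
bot.servo_line(D(-.341,-.155,.12),velocity=.2)
qf=ori(DY)
bot.servo_line(D(-.47,-.13,.16),qf,velocity=.2); st()
T,S=snap("3")
zoom(T,200,150,280,230,7,"pics/t3.png")
zoom(S,285,170,375,260,7,"pics/s3.png")
```

```text
t 9.83 p [0.4411 0.1667 0.0354] F [-0.2  0.9 -0.2] w 0.0499 j [ 0.36  0.45  2.11 -0.    0.58 -1.2 ]
t 10.61 p [0.4913 0.166  0.035 ] F [-0.3 -0.6  2.5] w 0.0503 j [ 0.32  0.5   2.01 -0.    0.64 -1.24]
t 11.03 p [0.4971 0.1654 0.0349] F [-5.7 -2.4  8. ] w 0.0502 j [ 0.32  0.51  1.99 -0.    0.65 -1.24]
t 11.44 p [0.5055 0.1655 0.0348] F [-4.5 -2.1  4.8] w 0.0498 j [ 0.31  0.51  1.98 -0.    0.65 -1.25]
t 11.79 p [0.5114 0.1654 0.0348] F [-4.3 -0.8  5.3] w 0.0502 j [ 0.31  0.52  1.96 -0.    0.66 -1.25]
t 14.95 p [0.4667 0.295  0.1594] F [ 0.3  0.  -0.4] w 0.05 j [ 0.56  0.35  1.87 -0.    0.93  0.57]
```

View pics/t3.png

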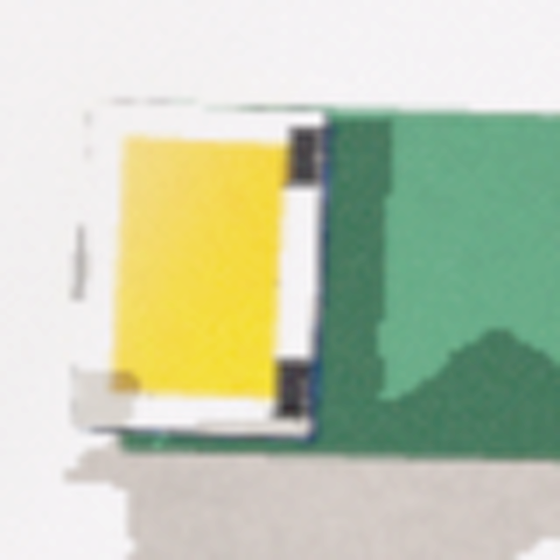

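View pics/s3.png

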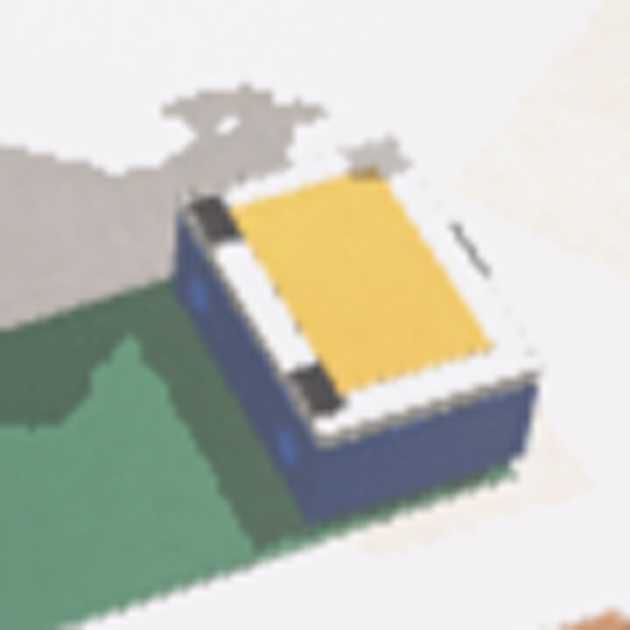

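```bash
cat >> h.py <<'E'
def boxpose(T,S,bt,bs):
    bt,bs=np.array(bt),np.array(bs)
    for nm,q in(("T",cast(T,bt,.06)),("S",cast(S,bs,.06))):
        q=toD(q); x=q[[0,1]].mean(0)-q[[2,3]].mean(0); y=q[[0,3]].mean(0)-q[[1,2]].mean(0)
        print(nm,"c",q.mean(0).round(4),"len",np.linalg.norm(x).round(4),np.linalg.norm(y).round(4),"yaw",np.degrees(np.arctan2(x[1],x[0])).round(2),np.degrees(np.arctan2(-y[0],y[1])).round(2))
E
python3 - <<'E'
from h import *
T=dict(np.load("top3.npz")); S=dict(np.load("scene3.npz"))
boxpose(T,S,c8([(327,115),(312,437),(75,428),(92,103)],(200,150),7),c8([(318,440),(182,198),(405,140),(538,375)],(285,170),7))
print(toD(tri(T,c8([(327,115),(312,437)],(200,150),7),S,c8([(318,440),(182,198)],(285,170),7))).round(4))
# mat edges, image 2 top
T=dict(np.load("top2.npz")); m=mask(T,(60,60,20),(95,255,255),(205,150,360,230))
far=[];near=[]
for x in range(256,340):
    c=np.nonzero(m[:,x])[0]; far.append((x,c.min()-.5)); near.append((x,c.max()+.5))
for e in(far,near):
    w=toD(cast(T,e,0)); f=np.polyfit(w[:,0],w[:,1],1); print("edge y at x=-.1",np.polyval(f,-.1).round(4),"deg",np.degrees(f[0]).round(2))
T2=T
m=mask(T2,(3,90,30),(18,255,255),(338,155,360,225)); ys,xs=np.nonzero(m)
e=np.array([(m[y].nonzero()[0].max()+.5,y) for y in range(166,215)]); w=toD(cast(T2,e,.055)); f=np.polyfit(w[:,1],w[:,0],1); print("back rear x",f[1].round(4),"deg",-np.degrees(f[0]).round(2))
E
```

```text
T c [-0.3486 -0.0028  0.06  ] len 0.1009 0.1387 yaw -1.0 -1.06
S c [-0.3485  0.0024  0.06  ] len 0.1004 0.1397 yaw -2.52 -3.75
[[-0.2976  0.0662  0.0542]
 [-0.301  -0.072   0.0582]]
edge y at x=-.1 0.0761 deg 0.01
edge y at x=-.1 -0.0771 deg 0.25
back rear x 0.0248 deg -0.36
```

Run:
```python
from h import *
from workcell import bot,hand,kinematics,get_obs
q=ori(DY); hand.move_gripper(.065)
bot.servo_line(D(-.45,0,.12),q,velocity=.2)
bot.servo_line(D(-.45,0,.035),velocity=.15); st()
bot.servo_line(D(-.405,0,.035),velocity=.05); st()
for x in (-.35,-.28,-.215):
    bot.servo_line(D(x,0,.035),velocity=.06); st()
T,S=snap("4")
zoom(T,220,150,360,230,5.5,"pics/t4.png")
zoom(S,195,150,345,285,5,"pics/s4.png")
```

```text
t 16.9 p [0.597  0.2744 0.0358] F [ 0.8 -0.9 -0.3] w 0.0651 j [0.43 0.65 1.69 0.   0.8  0.44]
t 17.95 p [0.5963 0.2289 0.035 ] F [-0.5 -1.2  0.2] w 0.0654 j [ 0.36  0.63  1.74 -0.    0.78  0.37]
t 19.02 p [0.5957 0.1738 0.035 ] F [ 0.6  0.2 -0. ] w 0.065 j [ 0.28  0.61  1.78 -0.    0.76  0.29]
t 20.33 p [0.5948 0.1039 0.035 ] F [-0.   0.4  0.2] w 0.0649 j [ 0.17  0.59  1.82 -0.    0.74  0.18]
t 21.57 p [0.5943 0.0389 0.035 ] F [0.3 0.2 0.3] w 0.0651 j [ 0.06  0.58  1.84 -0.    0.73  0.07]
```

View pics/t4.png

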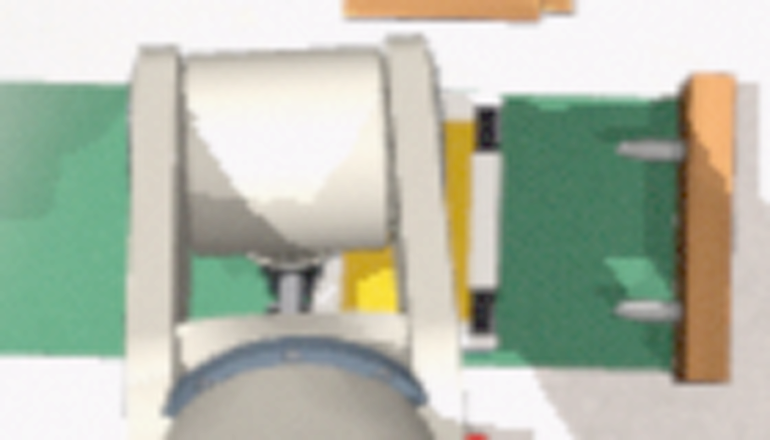

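View pics/s4.png

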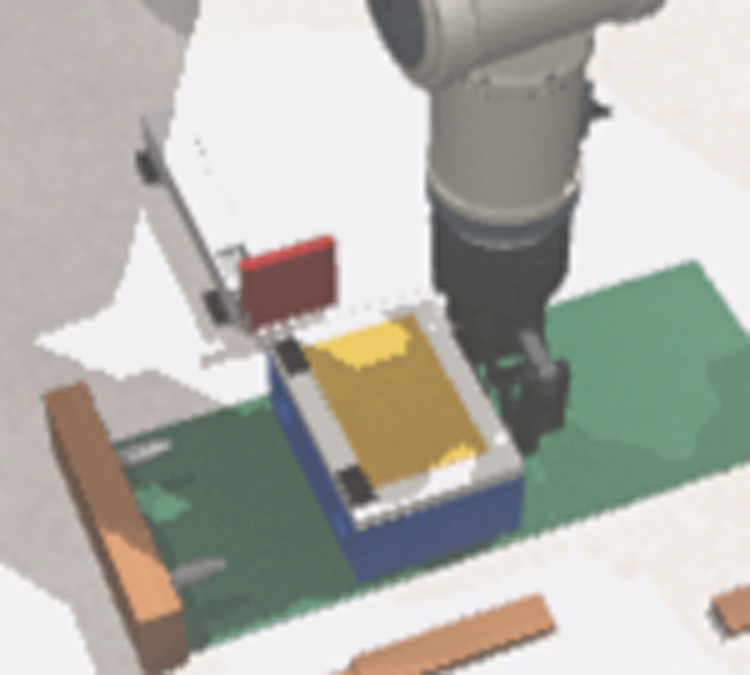

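Run:
```python
from h import *
T=dict(np.load("top4.npz")); S=dict(np.load("scene4.npz"))
a=c8([(500,92),(496,349)],(220,150),5.5); b=c8([(357,524),(269,345),(523,470)],(195,150),5)
print(toD(cast(T,a,.06)).round(4)); print(toD(cast(S,b,.06)).round(4))
print("tips T",toD(cast(T,c8([(615,149),(613,309)],(220,150),5.5),.025)).round(4))
print("tips S",toD(cast(S,c8([(227,563),(171,443)],(195,150),5),.025)).round(4))
```

```text
[[-0.1045  0.0697  0.06  ]
 [-0.1033 -0.0706  0.06  ]]
[[-0.1025  0.0733  0.06  ]
 [-0.1032 -0.0638  0.06  ]
 [-0.1998  0.0737  0.06  ]]
tips T [[-0.0372  0.0442  0.025 ]
 [-0.0363 -0.0453  0.025 ]]
tips S [[-0.0364  0.0463  0.025 ]
 [-0.0353 -0.0448  0.025 ]]
```

Run:
```python
from h import *
from workcell import bot,hand,kinematics,get_obs
for x in (-.16,-.145,-.135,-.125,-.12,-.117):
    bot.servo_line(D(x,0,.035),velocity=.05); o=st()
    if np.linalg.norm(o["wrist_force"])>25: print("stop");break
else:
    x=-.117
    while x<-.106:
        x+=.0015; bot.servo_line(D(x,0,.035),velocity=.02); o=st()
        if o["wrist_force"]@DX<-15: print("home?",toD(o["position"]));break
T,S=snap("5")
zoom(T,220,150,360,230,5.5,"pics/t5.png")
zoom(S,195,150,345,285,5,"pics/s5.png")
```

```text
t 22.92 p [ 0.5936 -0.0162  0.035 ] F [-1.2 -0.3  0.1] w 0.0649 j [-0.03  0.58  1.84 -0.    0.72 -0.02]
t 23.37 p [ 0.5935 -0.0315  0.035 ] F [ 0.1 -0.1  0.5] w 0.065 j [-0.06  0.58  1.84 -0.    0.72 -0.04]
t 23.72 p [ 0.5934 -0.0414  0.035 ] F [-0.2 -0.   0.5] w 0.0651 j [-0.07  0.58  1.84 -0.    0.72 -0.06]
t 24.07 p [ 0.5933 -0.0513  0.035 ] F [-0.1 -0.1  0.2] w 0.0651 j [-0.09  0.58  1.84 -0.    0.73 -0.08]
t 24.32 p [ 0.5933 -0.0562  0.035 ] F [ 0.  -0.7  0.9] w 0.0653 j [-0.1   0.58  1.84 -0.    0.73 -0.09]
t 24.57 p [ 0.5932 -0.0591  0.035 ] F [0.2 0.4 0.4] w 0.0648 j [-0.1   0.58  1.83 -0.    0.73 -0.09]
t 24.82 p [ 0.5932 -0.0604  0.035 ] F [0.2 2.8 1.2] w 0.0647 j [-0.1   0.58  1.83  0.    0.73 -0.09]
t 25.07 p [ 0.5931 -0.062   0.035 ] F [-0.   2.9  0.5] w 0.065 j [-0.11  0.58  1.83  0.    0.73 -0.1 ]
t 25.32 p [ 0.5932 -0.0636  0.035 ] F [-0.4  2.3  0. ] w 0.0648 j [-0.11  0.58  1.83 -0.    0.73 -0.1 ]
t 25.57 p [ 0.5931 -0.0652  0.035 ] F [-0.  2.  0.] w 0.0648 j [-0.11  0.58  1.83 -0.    0.73 -0.1 ]
t 25.82 p [ 0.5929 -0.0656  0.035 ] F [-0.9 10.5  1.6] w 0.065 j [-0.11  0.58  1.83  0.    0.73 -0.1 ]
t 26.07 p [ 0.5928 -0.0657  0.035 ] F [-0.8 18.4  2.5] w 0.0652 j [-0.11  0.58  1.83  0.    0.73 -0.11]
home? [[-0.11032446 -0.00032808  0.03503316]]
```

View pics/s5.png

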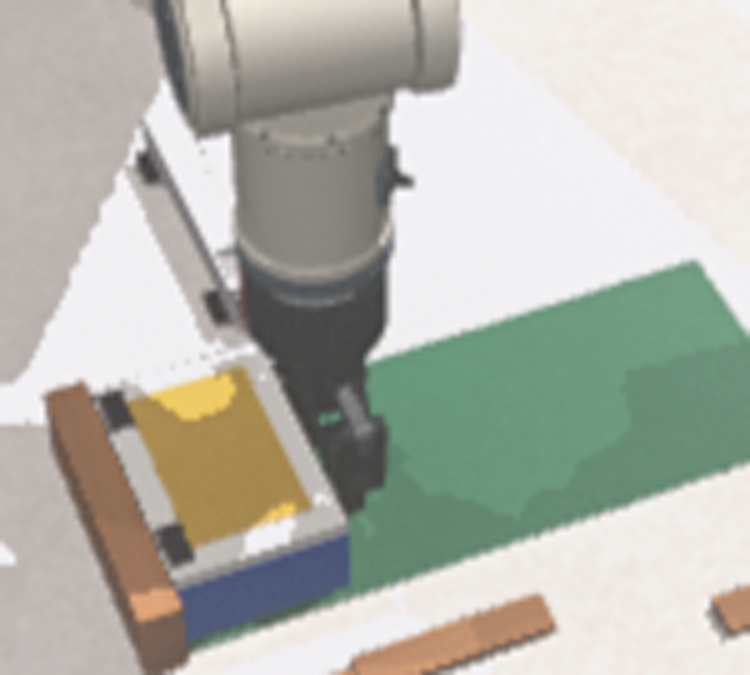

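The box is flush against the backstop, with a hard stop at 18 N. Next I'll back off and push the flag from behind.

Run:
```python
from h import *
from workcell import bot,hand,kinematics,get_obs
bot.servo_line(D(-.15,0,.035),velocity=.1)
bot.servo_line(D(-.16,0,.14),velocity=.2)
hand.move_gripper(0.0,30)
bot.servo_line(D(-.152,-.17,.14),ori(DY),velocity=.2); st()
T,S=snap("6")
zoom(T,220,150,360,300,4,"pics/t6.png"); zoom(S,195,150,345,285,5,"pics/s6.png")
bot.servo_line(D(-.152,-.17,.045),velocity=.12); st()
for y in(-.15,-.14,-.135,-.13): bot.servo_line(D(-.152,y,.045),velocity=.05); st()
```

```text
t 29.04 p [ 0.425  -0.0223  0.1404] F [-0.1 -0.6  0.4] w -0.0 j [-0.06  0.19  2.14  0.    0.8  -0.05]
t 30.08 p [ 0.424  -0.0222  0.0453] F [ 0.8 -0.  -0.4] w -0.0 j [-0.06  0.38  2.2   0.    0.56 -0.05]
t 30.63 p [ 0.4437 -0.0224  0.045 ] F [-0.1 -0.1 -0.8] w 0.0 j [-0.05  0.4   2.16  0.    0.58 -0.04]
t 30.98 p [ 0.4541 -0.0225  0.045 ] F [-0.3 -0.1  0.1] w 0.0 j [-0.05  0.41  2.14  0.    0.59 -0.04]
t 31.23 p [ 0.4591 -0.0226  0.045 ] F [ 0.7  0.5 -0.3] w 0.0004 j [-0.05  0.42  2.13 -0.    0.59 -0.04]
t 31.48 p [ 0.4641 -0.0227  0.045 ] F [ 1.4  0.8 -0.7] w -0.0003 j [-0.05  0.42  2.12  0.    0.6  -0.04]
```

View pics/s6.png

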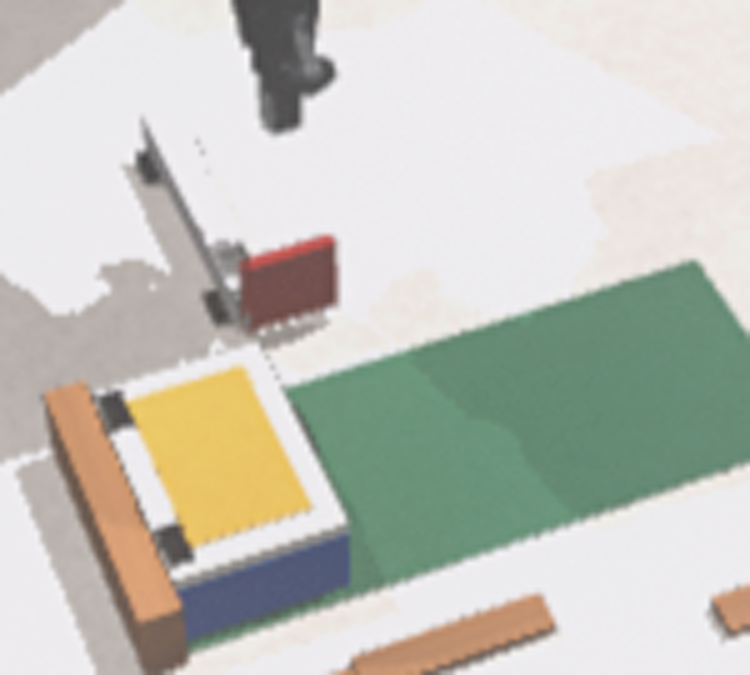

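View pics/t6.png

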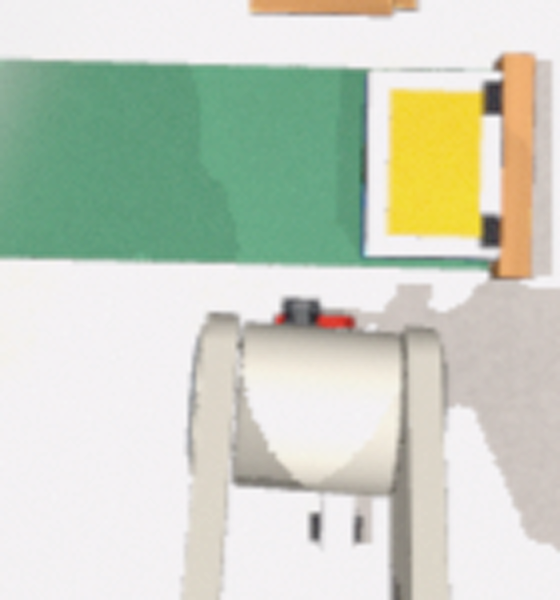

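The box is seated flush and square, and the flag is undisturbed with the fingers behind it. Now I'll push.

Run:
```python
from h import *
from workcell import bot,hand,kinematics,get_obs
y=-.13
def go(y2,v):
    bot.servo_line(D(-.152,y2,.045),velocity=v); o=get_obs(); print(y2.__round__(4),toD(o["position"])[0].round(4),"F",round(float(o["wrist_force"]@DY),1),o["wrist_force"].round(1)); return o["wrist_force"]@DY
for y in(-.12,-.10,-.08,-.06,-.045,-.036):
    if go(y,.05)<-12: print("high");break
else:
    while y<-.008:
        y+=.002
        if go(y,.02)<-12: print("stop");break
T,S=snap("7")
zoom(S,195,150,345,285,5,"pics/s7.png")
```

```text
-0.12 [-0.152  -0.1193  0.045 ] F -0.1 [-0.1  0.6  0.1]
-0.1 [-0.152  -0.0995  0.045 ] F 0.1 [ 0.2  0.7 -0.3]
-0.08 [-0.152  -0.0795  0.045 ] F -0.1 [-0.1 -0.6  0. ]
-0.06 [-0.152  -0.0595  0.045 ] F 0.5 [ 0.5 -0.4 -0.1]
-0.045 [-0.152  -0.0445  0.045 ] F 0.8 [ 0.8 -0.2  0.2]
-0.036 [-0.152  -0.0355  0.045 ] F 0.1 [0.1 0.8 0. ]
-0.034 [-0.152  -0.0339  0.045 ] F 0.1 [ 0.1 -0.1  0.4]
-0.032 [-0.152 -0.032  0.045] F -1.5 [-1.5  0.3  1. ]
-0.03 [-0.152  -0.0317  0.0448] F -8.0 [-8.  -0.4  5.8]
-0.028 [-0.152  -0.0316  0.0447] F -13.3 [-13.3   0.4  12.1]
stop
```

View pics/s7.png

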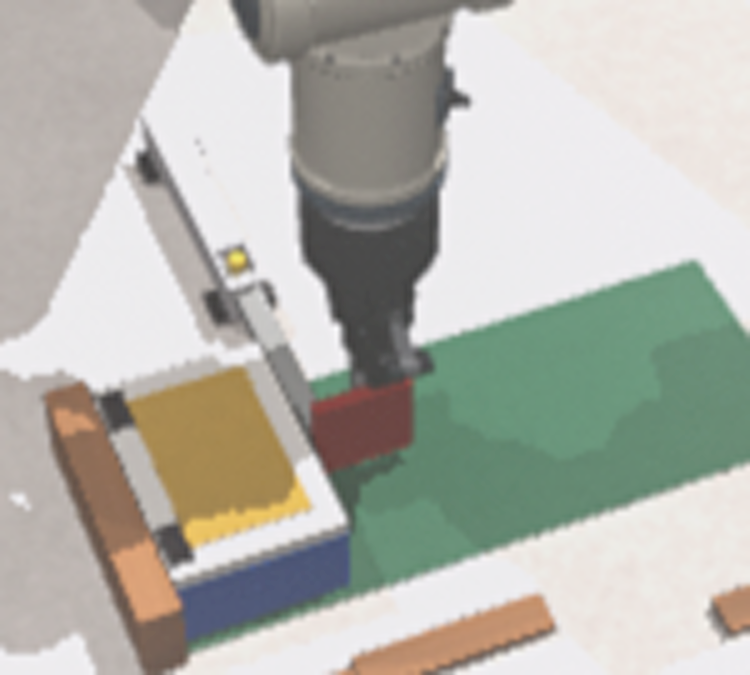

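The yellow button is out at (237,260) in the crop and the bar lies across the box front. I'll retreat and verify.

Run:
```python
from h import *
from workcell import bot,hand,kinematics,get_obs
bot.servo_line(D(-.152,-.055,.045),velocity=.05)
bot.servo_line(D(-.152,-.06,.2),velocity=.2)
bot.goto_joints([-1.167,0.353,1.633,0,1.155,-.002]); st()
bot.dwell(.5)
T,S=snap("8")
zoom(T,210,120,370,300,4,"pics/t8.png"); zoom(S,195,150,345,285,5,"pics/s8.png")
cv2.imwrite("pics/t8f.png",T["frame"][:,:,::-1])
```

```text
t 39.21 p [ 0.2479 -0.5739  0.2484] F [-0.5  0.2 -0.2] w 0.0001 j [-1.17  0.35  1.63  0.    1.16 -0.  ]
```

View pics/t8.png

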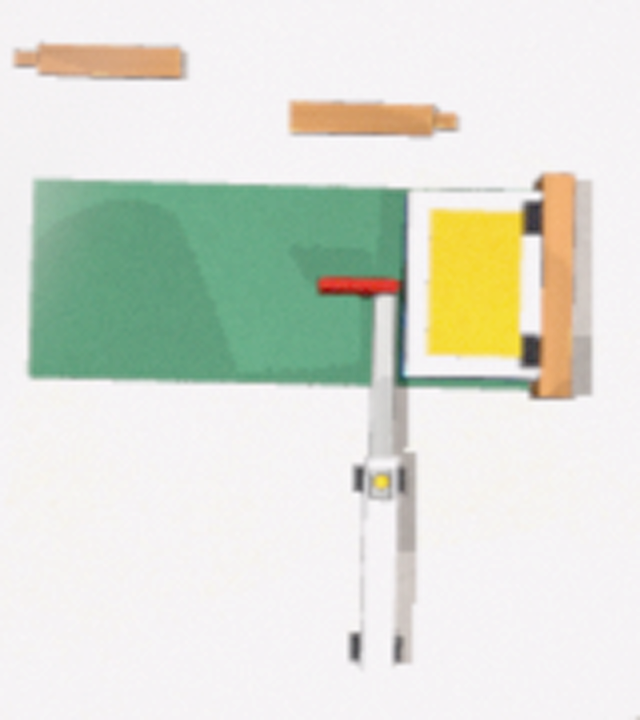

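View pics/s8.png

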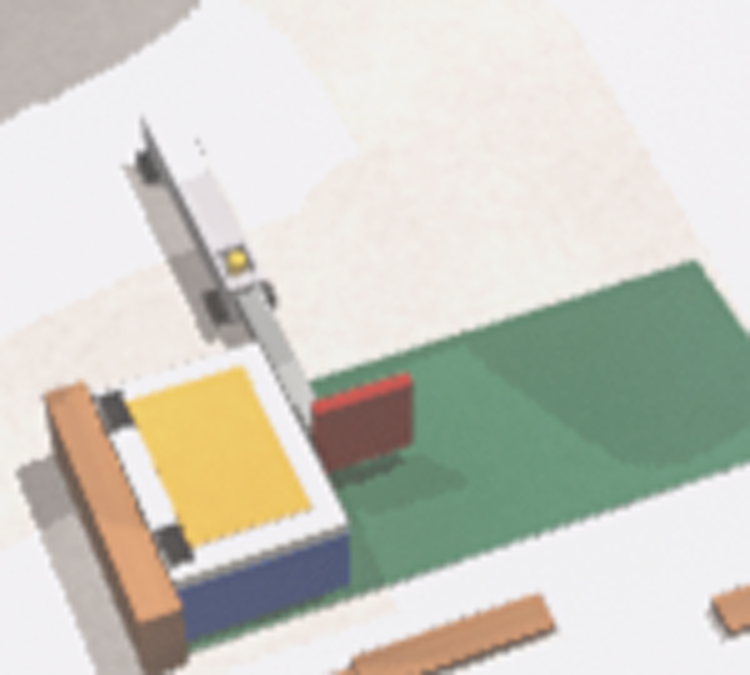

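View pics/t8f.png

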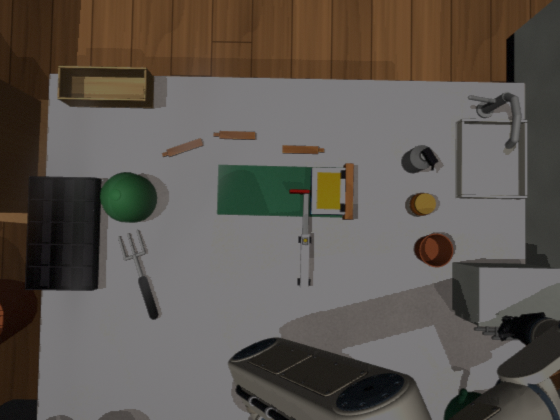

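Quick numeric check of the box pose, marker ends and flag travel.

Run:
```python
from h import *
T=dict(np.load("top8.npz")); S=dict(np.load("scene8.npz"))
o=(210,120)
# front-far, front-near lid corners
a=c8([(409,190),(404,376)],o,4); b=c8([(348,532),(258,352)],(195,150),5)
print("box front corners T",toD(cast(T,a,.06)).round(4),"S",toD(cast(S,b,.06)).round(4))
m=mask(T,(3,90,30),(18,255,255),(278,142,330,158)); print("marker",toD(cast(T,cv2.boxPoints(cv2.minAreaRect(big(m))),.01)).round(4))
T0=dict(np.load("top0.npz"))
for r,bx in((T0,(285,222,312,236)),(T,(285,185,312,197))):
    f=cv2.bitwise_or(mask(r,(0,150,60),(5,255,255),bx),mask(r,(174,150,60),(180,255,255),bx)); ys,xs=np.nonzero(f); print("flag",toD(cast(r,[(xs.mean(),ys.mean())],.07)).round(4))
```

```text
box front corners T [[-0.1003  0.0674  0.06  ]
 [-0.1007 -0.0722  0.06  ]] S [[-0.0961  0.0764  0.06  ]
 [-0.0956 -0.0612  0.06  ]]
marker [[-0.191   0.1183  0.01  ]
 [-0.1908  0.141   0.01  ]
 [-0.0633  0.1404  0.01  ]
 [-0.0635  0.1177  0.01  ]]
flag [[-0.135 -0.121  0.07 ]]
flag [[-0.136  -0.0058  0.07  ]]
```

```bash
python3 -c "
from workcell import hand_in,get_obs
print(hand_in(), get_obs()['time_s'])"
```

```text
the job is handed in; nothing more can be done
the job is handed in; nothing more can be done
```

I've handed the job in; as far as my checks show, every step was met. The hand-in itself reports no verdict.

**What I did**
- **Marker:** I picked it up and laid it on the bare counter on the far side.
- **Seed box:** I squared it from its near side with two fingers. I then slid it along the mat onto the pins until it hit a hard stop at about 18 N. It was never lifted.
- **Keeper bar:** I pushed the red flag from behind until it stopped at about 13 N, then drove the arm back to its start pose.

**Last checks (camera, in the dock frame)**
- **Marker:** its near edge lies at y of about +0.118 m, against the mat edge at 0.078 m.
- **Box:** it looks flush with the backstop. In the top view its front face is at x = -0.1005 m, it is square to within about 0.2°, and its centre is at y of about -0.002 m.
- **Bar and button:** the flag travelled about 115 mm, and the yellow button shows in both views.
- **Bystanders:** they look unmoved in the pictures; I did not measure them. About 39 s of the 72 s was used.

**What disagreed:** the scene camera puts the box's centre at about y = +0.007 m and its front face about 5 mm deeper than the top view does. I put this down to camera calibration and picking the lid corners by eye, because the pins allow the box only about 1.5 mm of sideways play. That means the 5 mm centring rests on the top view and the pins, not on both cameras.

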